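Switch on the viewing light over the cuvette

ROBOT

A 6-joint arm with a two-finger parallel gripper is mounted at the origin on a cart in front of the work surface, level with it; the furniture and walls round the work are solid. World frame = base frame: x ahead of the robot, y to its left, z up, the work surface at z = 0. Lengths are in m, angles in rad, forces in N, time in s.
With the tool pointing down it reaches from about 0.425 to 0.95 m from the base axis. Payload 3.5 kg.
Tool frame: the origin (TCP) lies on the centre line of the jaws, within the pads' length; the fingertips stand 14 mm ahead of it and the grasp point (between the pads) lies 5 mm behind it (ctrl.finger_overhang is the distance from the TCP to the fingertips, in m); z points along the fingers, y is the line along which they close (so a half turn about z gives the same grasp; the last joint's range is limited). The gripper opens to 85 mm and grips with 20 to 120 N. Pads are 22 mm wide; open, the fingers measure 114 mm over their backs; the gripper's body (76 mm by 85 mm) begins 54 mm behind the grasp point. The pads swing forward as they close: fully open they stand 13 mm farther back than shut.
Start: joints at [-1.367, 0.286, 1.577, -0, 1.279, -0.15], TCP at [0.234, -0.633, 0.245] pointing down, gripper open.
Joint ranges: [-2.77, 2.77], [-0.9, 2.22], [0.21, 2.48], [-1.53, 4.67], [0.24, 2.81], [-2.84, 2.84]. Speed limits (rad/s): [2.79, 2.79, 3.14, 3.14, 3.14, 3.14].

INTERFACE

Orientations are given as a unit quaternion [x, y, z, w].
In Python, from plant import ctrl gives the robot as it stands.
- The arm moves only by the tool send_rows, never from a script. Its argument "moves" is text: rows parted by semicolons, each of 7 numbers parted by spaces: the turn, a rotation vector about the tool's x, y, z in units of 360 degrees (1.0 is 360 degrees), then the shift along the tool's x, y, z in units of 20 cm (1.0 is 20 cm), then the gripper's target within -1 to 1 (fully open at 1, half-way at 0, shut at -1). A call has 1 to 12 rows; each row is the pose to reach, as a shift and turn from the pose commanded when the call began, along the tool's axes at that moment, turning the shorter way round; what a row does not reach only later rows make up. A row lasts 1/8 s, in which the tool goes at most 62.5 mm and 10.7 degrees, less where a joint would pass 70% of its speed; a pose out of reach is approached as far as the arm can. A call with a number of a shift or a turn outside -1 to 1 is refused whole. A call with a gripper value outside its range is refused whole. The fingers move at their own pace and stop on an object; "newtons" is the grip in N (left out, the last holds). Time passes only in rows, so rows that repeat a pose let the fingers close. It gives the time, the measured TCP pose, the force, the opening and the grip force at its end, in the units of the state.
- ctrl.get_state(): the state, without advancing time (a new reading comes with each control period).
- ctrl.read_camera(name): name is "side" or "top"; returns a dict with "image" (384x512x3 uint8, red, green, blue), "fovy" (degrees; the focal length in pixels is half the picture's height over the tangent of half this angle, whatever the lens; pixels are square), "cx", "cy" (the principal point, pixels), "extrinsics" (4x4, takes a point from camera to world coordinates). Camera axes: x right, y up, looking along -z (the intrinsics and any distortion apply to the point x, -y, -z); pixel columns grow to the right and rows downward; lengths in m; the calibration is good to about 2 mm. A picture is of the moment at which its call begins. There is no depth.
- ctrl.sign_off(): hands the job in; it is judged then, once.
The state is a dict: "time": time; "qpos": joint angles; "dq": joint speeds; "joint_efforts": joint torques, N m; "eef_pos": TCP position; "tcp_rot": TCP orientation; "contact_force": force on the tool from outside, world axes, zero at the start; "wrist_torque": the same for the moment, N m; "opening": opening from 0.0 (shut) to 1.0 (fully open); "finger_force": force on a finger pad.
Only numpy, scipy, OpenCV 4.12 (cv2) and the standard library are available. Lean on these libraries where they do the work, as an engineer would, in place of code of your own. Each camera call takes 0.05 s, during which the arm holds its last target. There are 200 camera calls.

TASK

Switch on the viewing light over the bay in which the clear square cuvette stands: reach in under the front lip of the white viewing stand and press that bay's switch bar upward from below, all the way home, so that it stays up. Leave the switch of the other bay (with the dropper bottle) as it is, and do not knock the cuvette over or shove it out of place.

Things in the scene. Friction and masses are not known exactly. Their poses are not given: they have to be found in the camera images.
- viewer: Fixed white viewing stand. Origin on the worktop midway between and below its two switches; x to its back, y left, z up. In this frame, mm: base plate x -100..120, y +-150, 10 thick; hood x -15..120, y +-150, z 226..246, its front lip (x -15) hiding the switches from above; back panel x 106; divider at y 0 (x from 39) parts left bay (y > 0) and right. Front open below the lip.
- cuvette_mid (a point): Centre (half-way up) of the clear, open, square cuvette, 23 x 23 x 102 mm, z up: loose, upright on the base plate just before the lip of one bay, at x about -50 in the stand's frame. A white dropper bottle with a pointed cap (28 wide, 85 high) stands likewise before the other bay.
- switch_left (a joint): Left bay's black switch bar, hung under the hood. Stand frame, mm: centre x 0, y 70; 44 long (y), 18 deep (x); lower edge a half-round, radius 9, about z 188, lowest line z 179 when off; bezel round it (x -12..14) down to z 216. Value: upward travel in m, near 0 off, 0.010 fully up, on. Slides straight up with 3 N drag, no spring, stays where left.
- switch_right (a joint): Right bay's black switch bar, at y -70 mm in the stand's frame, otherwise the same as the left one: value 0 down and off, 0.010 fully up and on.
Mind the look-alikes: they are no part of the job. What is shaped like the part that bears cuvette_mid but blue, orange or yellow is not meant.

How it is judged:
By the outcome, as a careful person would: the job done as asked, in the order asked, and still so for the second after the job is handed in, with the robot touching nothing.
It also fails if it takes over 32 s, if anything falls off the work surface, if the arm or the gripper's body presses on something with over 40 N, if the wrist force passes 120 N, or if a joint passes its speed limit or range.

## Working session

There is one attempt and no reset: what is moved stays moved. The work goes in short steps, Python scripts to look and compute and a tool call to move; the robot and the scene stay as the last step left them, time stands still between calls to the robot, and variables do not carry over. Pictures are saved under pics/ and viewed, at most 10 in all, crops included, and the job is handed in when it is done.

Besides the shell and the picture viewer there is one more tool, called after "Call:" as name(argument=value, ...) on one line, values as JSON. send_rows: Moves the arm, as the interface text tells. Its arguments: {"type":"object","properties":{"moves":{"type":"string"},"newtons":{"type":"number"}},"required":["moves"]}

```bash
mkdir -p pics; ls
python3 - <<'E'
from plant import ctrl
import cv2,numpy as np
for n in("side","top"):
    r=ctrl.read_camera(n);cv2.imwrite(f"pics/{n}0.png",r["image"][:,:,::-1]);print(n,{k:v for k,v in r.items() if k!="image"})
s=ctrl.get_state();print(s)
E
```

```text
pics
side {'fovy': 46.042681092662086, 'cx': 251.8728074796033, 'cy': 194.3188605183137, 'extrinsics': array([[ 0.99926515, -0.01039935,  0.03689195,  0.56215016],
       [ 0.03790604,  0.41081791, -0.91092907, -0.75893768],
       [-0.0056828 ,  0.9116581 ,  0.41091022,  0.49237178],
       [ 0.        ,  0.        ,  0.        ,  1.        ]])}
top {'fovy': 43.866196523105266, 'cx': 254.4183205618422, 'cy': 186.07196368672444, 'extrinsics': array([[-0.02810523,  0.99586448, -0.08639465,  0.45109012],
       [-0.99945221, -0.0295067 , -0.01498757,  0.04037586],
       [-0.01747481,  0.0859261 ,  0.99614825,  1.02009212],
       [ 0.        ,  0.        ,  0.        ,  1.        ]])}
{'time': 0.1, 'qpos': array([-1.36699867e+00,  2.87123868e-01,  1.57806032e+00,  9.14435816e-06,
        1.27860196e+00, -1.49997175e-01]), 'dq': array([-0.00014803, -0.0023295 , -0.00204003,  0.00060177,  0.00078439,
        0.00050744]), 'joint_efforts': array([ 6.27340651e-04, -4.07297695e+01, -2.93699366e+01, -1.47966252e-04,
        3.42660518e-03, -2.91027170e-06]), 'eef_pos': array([ 0.23377414, -0.63261146,  0.24403818]), 'tcp_rot': array([ 9.84394052e-01,  1.75974851e-01, -2.51237607e-05, -1.09646470e-03]), 'contact_force': array([-0.05750256,  0.1694434 , -0.70933084]), 'wrist_torque': array([-0.01639877,  0.00023151,  0.0256868 ]), 'finger_force': 0.0, 'opening': 0.9965197000035823}
```

View pics/side0.png

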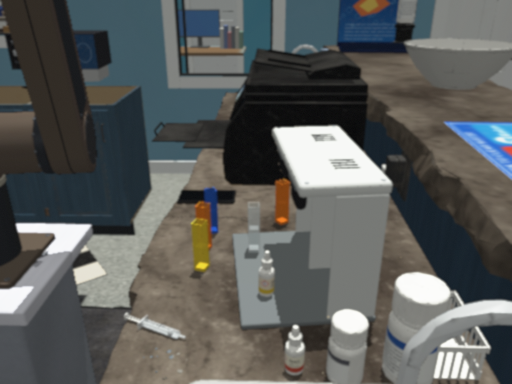

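View pics/top0.png

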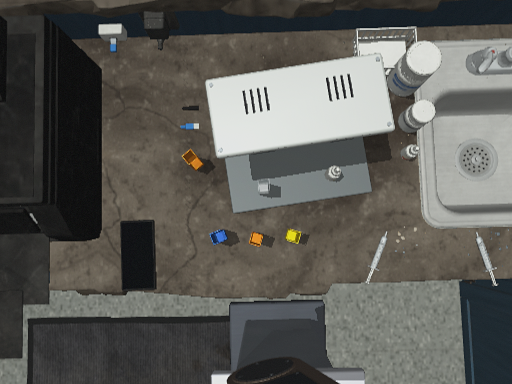

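Side picture: clear cuvette at (253,225), dropper bottle at (266,272). Top picture: cuvette at (264,187), bottle at (334,172).
Look-alikes in the top picture: blue (219,236), orange (257,239), yellow (293,236), orange (192,159). The clear one, standing before the left bay, is the one I want. I'll check it in a close crop.

Run:
```python
import cv2,numpy as np
t=cv2.imread("pics/top0.png")[45:220,195:405];s=cv2.imread("pics/side0.png")[110:340,180:400]
a=cv2.resize(t,None,fx=3.8,fy=3.4,interpolation=2)[:, :800];cv2.imwrite("pics/c1.png",a)
```

```text
(no output)
```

View pics/c1.png

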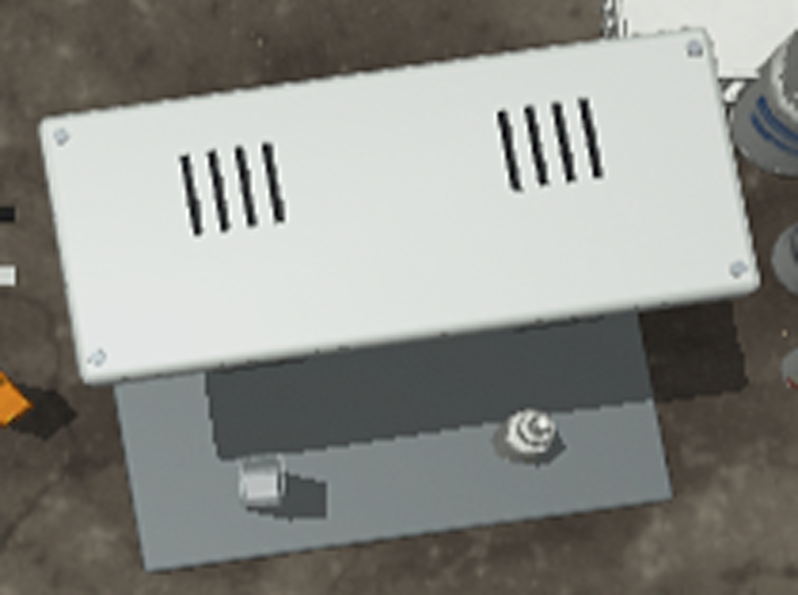

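```bash
cat > h.py <<'E'
import numpy as np,cv2
from scipy.optimize import least_squares
from scipy.spatial.transform import Rotation as R
CAM={"side":(46.042681092662086,251.8728,194.31886,np.array([[0.99926515,-0.01039935,0.03689195,0.56215016],[0.03790604,0.41081791,-0.91092907,-0.75893768],[-0.0056828,0.9116581,0.41091022,0.49237178],[0,0,0,1]])),
"top":(43.866196523105266,254.41832,186.07196,np.array([[-0.02810523,0.99586448,-0.08639465,0.45109012],[-0.99945221,-0.0295067,-0.01498757,0.04037586],[-0.01747481,0.0859261,0.99614825,1.02009212],[0,0,0,1]]))}
def proj(c,P):
    f,cx,cy,E=CAM[c];f=192/np.tan(np.radians(f/2));q=(np.atleast_2d(P)-E[:3,3])@E[:3,:3]
    return np.c_[cx+f*q[:,0]/-q[:,2],cy-f*q[:,1]/-q[:,2]]
def onplane(c,uv,z):
    f,cx,cy,E=CAM[c];f=192/np.tan(np.radians(f/2))
    d=E[:3,:3]@[(uv[0]-cx)/f,-(uv[1]-cy)/f,-1];return E[:3,3]+d*(z-E[2,3])/d[2]
def w(p,P):
    P=np.atleast_2d(P);c,s=np.cos(p[2]),np.sin(p[2]);return np.c_[p[0]+c*P[:,0]-s*P[:,1],p[1]+s*P[:,0]+c*P[:,1],P[:,2]]
E
python3 - <<'E'
from h import *
H=lambda x,y,z:(x/1e3,y/1e3,z/1e3)
T=[(H(120,150,246),205.5,80.9),(H(-15,150,246),216.6,157.4),(H(-15,-150,246),395,129.7),(H(120,-150,246),381.3,53.8),(H(-100,150,10),233.2,212.9),(H(-100,-150,10),371.6,190.9)]
S=[(H(-15,150,246),273,127),(H(120,-150,246),393,186),(H(-15,-150,246),297,196),(H(-100,-150,10),241,327),(H(-100,150,10),233,234)]
def f(p):return np.concatenate([(proj(c,w(p,[a[0] for a in L]))-[a[1:] for a in L]).ravel() for c,L in(("top",T),("side",S))])
r=least_squares(f,[.5,0,0],loss="soft_l1");print(r.x,f(r.x).reshape(-1,2).round(1))
p=r.x;print("yaw",np.degrees(p[2]),"switchL",w(p,[0,.07,.179]),"R",w(p,[0,-.07,.179]))
for c,uv,z in(("top",(263/3.8+195,468/3.4+45),.112),("side",(253,203),.112),("side",(253,250),.010)):
    q=onplane(c,uv,z);cc,s=np.cos(p[2]),np.sin(p[2]);d=q[:2]-p[:2];print(c,q.round(4),"stand",[cc*d[0]+s*d[1],-s*d[0]+cc*d[1]])
E
```

```text
[ 0.59998026 -0.03392188  0.12027509] [[-0.6 -2.8]
 [-0.3  0.1]
 [ 2.4  0.5]
 [ 2.  -2.8]
 [-0.4  0.2]
 [ 1.4  1.1]
 [-1.2 -0.1]
 [ 0.7 -3.2]
 [ 1.4 -9.6]
 [-1.3 -1.3]
 [-1.3 -0.8]]
yaw 6.89125493504552 switchL [[0.59158129 0.03557241 0.179     ]] R [[ 0.60837923 -0.10341618  0.179     ]]
top [0.5359 0.0351 0.112 ] stand [np.float64(-0.05536708877183878), np.float64(0.07624906518357526)]
side [0.5318 0.0429 0.112 ] stand [np.float64(-0.0584861636192459), np.float64(0.08441818029790786)]
side [0.5316 0.0342 0.01  ] stand [np.float64(-0.05968970382502467), np.float64(0.07585180039142059)]
```

```bash
cat >> h.py <<'E'
STAND=np.array([.59998,-.03392,.12028])
def pose(az,down):
    "tool z at azimuth az, 'down' degrees below horizontal, tool y level to the right"
    a,b=np.radians([az,down]);z=np.array([np.cos(b)*np.cos(a),np.cos(b)*np.sin(a),-np.sin(b)]);y=np.array([np.sin(a),-np.cos(a),0])
    return R.from_matrix(np.c_[np.cross(y,z),y,z])
def row(s,P,az,down):
    r0=R.from_quat(s["tcp_rot"]);d=(r0.inv()*pose(az,down)).as_rotvec()/2/np.pi
    return np.r_[d,r0.inv().apply(np.array(P)-s["eef_pos"])/.2].round(3)
E
python3 - <<'E'
from plant import ctrl
from h import *
s=ctrl.get_state();print(ctrl.finger_overhang,row(s,(.46,-.02,.32),6,90))
E
```

```text
0.014 [-0.    -0.     0.04   2.122 -2.482 -0.374]
```

Call:
send_rows(moves="0 0 0 0.2 -0.2 -0.37 -1; 0 0 0 0.85 -0.99 -0.37 -1; 0 0 0 0.85 -0.99 -0.37 -1; 0 0 0 0.85 -0.99 -0.37 -1; 0 0 0 0.85 -0.99 -0.37 -1; 0 0 0 0.85 -0.99 -0.37 -1; 0 0 0 0.85 -0.99 -0.37 -1", newtons=60)

```text
time: 0.98
eef_pos: [0.3246, -0.3889, 0.319]
tcp_rot: [0.984, 0.176, -0.0, -0.0]
contact_force: [1.0, 0.3, 0.2]
opening: 0.005
finger_force: 0.0
```

Call:
send_rows(moves="0 0 0 0.85 -0.99 0 -1; 0 0 0 0.85 -0.99 0 -1; 0 0 0 0.85 -0.99 0 -1; 0 0 0 0.85 -0.99 0 -1; 0 0 0 0.85 -0.99 0 -1; 0 0 0 0.85 -0.99 0 -1")

```text
time: 1.72
eef_pos: [0.4158, -0.1446, 0.319]
tcp_rot: [0.984, 0.176, -0.0, 0.0]
contact_force: [-0.6, 0.2, -0.1]
opening: -0.001
finger_force: 0.0
```

Call:
send_rows(moves="0 0 0.04 0.42 -0.5 0 -1; 0 0 0.04 0.42 -0.5 0 -1; 0 0 0.04 0.42 -0.5 0 -1; 0 0 0.04 0.42 -0.5 0 -1; 0 0 0.04 0.42 -0.5 0 -1")

```text
time: 2.35
eef_pos: [0.4597, -0.0229, 0.3191]
tcp_rot: [0.999, 0.05, -0.0, 0.0]
contact_force: [-0.2, -0.1, 1.1]
opening: 0.003
finger_force: 0.0
```

Run:
```python
from plant import ctrl
from h import *
s=ctrl.get_state();print(s["time"],s["eef_pos"],s["qpos"].round(3),s["opening"],s["contact_force"]);
print(row(s,(.5,0.025,.30),6,20))
```

```text
2.35 [ 0.45966876 -0.0228835   0.31911074] [-2.700e-01 -2.560e-01  1.992e+00 -1.000e-03  1.406e+00  1.200e+00] 0.0032090277917025817 [-0.15745919 -0.12599292  1.06800949]
[ 0.001  0.195 -0.001  0.225 -0.218  0.095]
```

Call:
send_rows(moves="0.06 0 0 0 0 0 -1; 0.06 0 0 0 0 0 -1; 0.06 0 0 0 0 0 -1; 0.06 0 0 0 0 0 -1")

```text
time: 2.85
eef_pos: [0.4596, -0.022, 0.3193]
tcp_rot: [0.981, 0.049, -0.009, -0.186]
contact_force: [0.7, -0.3, 0.0]
opening: 0.002
finger_force: 0.0
```

Run:
```python
from plant import ctrl
s=ctrl.get_state();print(s["time"],s["qpos"].tolist(),s["eef_pos"].tolist(),s["tcp_rot"].tolist())
```

```text
2.85 [-0.43772764988814017, -0.19660400768411765, 1.9719998448045142, 0.319889057084707, 1.565683864288924, 0.9986046603074339] [0.4596382012808308, -0.02201658989981628, 0.31933178672510265] [0.9812298541834216, 0.04936274658652831, -0.009413837802619632, -0.18617913998738211]
```

Call:
send_rows(moves="0 0.1 0 0 0 0 -1; 0 0.1 0 0 0 0 -1; 0 0.1 0 0 0 0 -1; 0 0.1 0 0 0 0 -1; 0 0.1 0 0 0 0 -1; 0 0.1 0 0 0 0 -1")

```text
time: 3.6
eef_pos: [0.46, -0.0208, 0.3202]
tcp_rot: [0.936, -0.009, 0.294, -0.193]
contact_force: [1.3, -0.3, 0.1]
opening: -0.004
finger_force: 0.0
```

Run:
```python
from plant import ctrl
s=ctrl.get_state();print(s["time"],s["qpos"].tolist(),s["eef_pos"].tolist(),s["tcp_rot"].tolist())
```

```text
3.6 [-0.6031116656400336, -0.5430482507815602, 2.2929753663751917, 0.7182119400426459, 1.176094410969375, 0.7743795626680836] [0.4600253832816663, -0.020761416328998753, 0.32023532868124677] [0.9360318373459339, -0.009169087458323975, 0.2941325258746796, -0.19299322405866395]
```

```bash
cat > k.py <<'E'
from h import *
LO=np.array([-2.77,-.9,.21,-1.53,.24,-2.84]);HI=np.array([2.77,2.22,2.48,4.67,2.81,2.84])
E_=lambda a,t:R.from_euler(a,t)
def fk(q,k,s4=1):
    h,L1,L2,Lt,d1,f,c,b=k
    A=E_('z',q[0]);B=A*E_('y',q[1]+q[2]);C=B*E_('z',s4*q[3]);D=C*E_('y',q[4]);T=D*E_('z',q[5]+c)
    return A.apply([0,d1,h]+E_('y',q[1]).apply([0,0,L1]))+B.apply([b,0,L2])+C.apply([0,f,0])+T.apply([0,0,Lt]),T
DATA=[([-1.36699867,.287123868,1.57806032,0,1.27860196,-.149997175],[.23377414,-.63261146,.24403818],[.984394052,.175974851,0,-.00109646]),
([-.27,-.256,1.992,-.001,1.406,1.2],[.45966876,-.0228835,.31911074],[.99875,.05,0,0]),
([-.43772765,-.19660401,1.97199984,.31988906,1.56568386,.99860466],[.4596382,-.0220166,.3193318],[.98122985,.04936275,-.00941384,-.18617914]),
([-.60311167,-.54304825,2.29297537,.71821194,1.17609441,.77437956],[.46002538,-.02076142,.32023533],[.93603184,-.00916909,.29413253,-.19299322])]
def fit():
    best=None
    for s4 in(1,-1):
        def res(k):
            o=[]
            for q,p,r in DATA:
                P,T=fk(q,k,s4);o+=[P-p,.3*(T.inv()*R.from_quat(r)).as_rotvec()]
            return np.concatenate(o)
        for c in(0,np.pi/2,-np.pi/2,3):
            z=least_squares(res,[.2,.43,.57,.22,.05,.05,c,0])
            if best is None or z.cost<best[0]:best=(z.cost,z.x,s4,np.abs(res(z.x)).max())
    return best
def ik(P,T,q0,k,s4):
    def res(q):
        p,t=fk(q,k,s4);return np.r_[p-P,.3*(t.inv()*T).as_rotvec(),1e-4*(q-q0)]
    z=least_squares(res,np.clip(q0,LO+.01,HI-.01),bounds=(LO,HI));return z.x,np.linalg.norm(res(z.x)[:6])
E
python3 - <<'E'
from k import *
c,k,s4,m=fit();print(c,k.round(4),s4,m);np.save("k.npy",np.r_[k,s4])
rng=np.random.default_rng(0)
for az in(-50,-30,-15,7,20,35,50):
  for dn in(0,20,30):
    T=pose(az,dn);a,b=np.radians([az,dn]);z=T.as_matrix()[:,2]
    tip=w(STAND,[.010,.07,.168])[0];P=tip-.014*z
    sol=[]
    for i in range(12):
        q,e=ik(P,T,rng.uniform(LO,HI),k,s4)
        if e<2e-3 and not any(np.abs(q-x).max()<.1 for x in sol):sol.append(q)
    print(az,dn,[x.round(2).tolist() for x in sol])
E
```

```text
8.362679032338675e-08 [ 0.2418  0.4433  0.5729  0.2354  0.1009 -0.      1.571   0.0222] 1 0.0002316414955948261
-50 0 [[0.27, 0.4, 2.12, 4.36, 1.33, -2.14]]
-50 20 [[0.24, 0.23, 2.13, 4.65, 1.01, -2.42]]
-50 30 [[0.21, 0.16, 2.11, -1.41, 0.89, -2.63]]
-30 0 [[0.15, 0.28, 2.31, 3.9, 1.15, -1.94]]
-30 20 [[0.13, 0.08, 2.3, 4.22, 0.7, -2.28]]
-30 30 [[0.1, 0.02, 2.26, 4.55, 0.54, -2.61]]
-15 0 [[0.0, 0.21, 2.41, 3.44, 1.07, -1.72]]
-15 20 [[-0.01, -0.01, 2.39, 3.64, 0.51, -1.93]]
-15 30 [[-0.02, -0.06, 2.35, 4.02, 0.27, -2.31]]
7 0 [[-0.27, 0.18, 2.45, 2.7, 1.1, -1.36]]
7 20 [[-0.25, -0.05, 2.44, 2.43, 0.56, -1.07]]
7 30 [[-0.24, -0.1, 2.38, 2.03, 0.35, -0.66]]
20 0 [[-0.41, 0.2, 2.42, 2.31, 1.2, -1.2]]
20 20 [[-0.38, -0.02, 2.4, 1.98, 0.75, -0.84]]
20 30 [[-0.35, -0.07, 2.35, 1.67, 0.59, -0.52]]
35 0 [[-0.51, 0.27, 2.32, 1.96, 1.34, -1.07]]
35 20 [[-0.48, 0.07, 2.31, 1.67, 0.99, -0.75]]
35 30 [[-0.44, 0.01, 2.28, 1.45, 0.86, -0.53]]
50 0 [[-0.55, 0.36, 2.19, 1.69, 1.49, -0.99]]
50 20 [[-0.52, 0.18, 2.19, 1.44, 1.2, -0.74]]
50 30 [[-0.48, 0.11, 2.17, 1.27, 1.09, -0.58]]
```

```bash
cat >> k.py <<'E'
KK=np.load("k.npy") if __import__("os").path.exists("k.npy") else None
def tcp(tip,az,dn):
    T=pose(az,dn);return w(STAND,np.array(tip)/1e3)[0]-.014*T.as_matrix()[:,2],T
E
python3 - <<'E'
from plant import ctrl
from k import *
s=ctrl.get_state();q=s["qpos"];k,s4=KK[:8],KK[8]
from scipy.spatial.transform import Slerp
P0,T0=s["eef_pos"],R.from_quat(s["tcp_rot"])
z=T0.as_matrix()[:,2];print("now z",z.round(2))
for tip,az,dn in [((-60,40,250),40,55),((-55,50,230),40,45),((-50,60,200),40,35),((-40,65,165),38,28),((-35,70,150),32,20),((8,70,150),27,20),((8,70,176),27,20)]:
    P1,T1=tcp(tip,az,dn);sl=Slerp([0,1],R.concatenate([T0,T1]));em=0;dq=0;qa=q
    for t in np.linspace(.05,1,20):
        q2,e=ik(P0+t*(P1-P0),sl(t),q,k,s4);em=max(em,e);dq=max(dq,np.abs(q2-q).max());q=q2
    print(tip,az,dn,P1.round(3),q.round(2),"err",round(em,4),"maxstep",round(dq,2));P0,T0=P1,T1
E
```

```text
now z [ 0.55  0.36 -0.75]
(-60, 40, 250) 40 55 [ 0.529 -0.007  0.261] [-0.45 -0.24  2.16  0.65  1.04  0.14] err 0.0 maxstep 0.03
(-55, 50, 230) 40 45 [0.532 0.003 0.24 ] [-0.5  -0.23  2.25  0.9   1.   -0.08] err 0.0 maxstep 0.01
(-50, 60, 200) 40 35 [0.534 0.012 0.208] [-0.53 -0.17  2.33  1.17  1.   -0.36] err 0.0 maxstep 0.01
(-40, 65, 165) 38 28 [0.543 0.018 0.172] [-0.54 -0.06  2.37  1.41  0.99 -0.6 ] err 0.0 maxstep 0.01
(-35, 70, 150) 32 20 [0.546 0.024 0.155] [-0.53  0.    2.43  1.7   1.   -0.82] err 0.0 maxstep 0.01
(8, 70, 150) 27 20 [0.588 0.031 0.155] [-0.43  0.06  2.37  1.86  0.88 -0.84] err 0.0 maxstep 0.01
(8, 70, 176) 27 20 [0.588 0.031 0.181] [-0.43 -0.01  2.37  1.8   0.86 -0.76] err 0.0 maxstep 0.0
```

```bash
cat > nxt.py <<'E'
import sys
from plant import ctrl
from k import *
s=ctrl.get_state();print(s["time"],s["contact_force"].round(1))
for a in sys.argv[1:]:
    v=list(map(float,a.split(",")));P,_=tcp(v[:3],v[3],v[4]);print(row(s,P,v[3],v[4]))
E
python3 nxt.py -60,40,250,40,55 -55,50,230,40,45 -50,60,200,40,35 -40,65,165,38,28 -35,70,150,32,20
```

```text
3.6 [ 1.3 -0.3  0.1]
[ 0.007 -0.02  -0.11   0.117  0.076  0.439]
[ 0.017  0.006 -0.109  0.062  0.073  0.543]
[ 0.026  0.033 -0.107 -0.021  0.089  0.687]
[ 0.028  0.053 -0.102 -0.09   0.132  0.858]
[ 0.022  0.078 -0.091 -0.128  0.136  0.94 ]
```

Call:
send_rows(moves="0.007 -0.02 -0.11 0.117 0.076 0.439 -1; 0.007 -0.02 -0.11 0.117 0.076 0.439 -1; 0.007 -0.02 -0.11 0.117 0.076 0.439 -1; 0.007 -0.02 -0.11 0.117 0.076 0.439 -1; 0.017 0.006 -0.109 0.062 0.073 0.543 -1; 0.026 0.033 -0.107 -0.021 0.089 0.687 -1; 0.026 0.033 -0.107 -0.021 0.089 0.687 -1; 0.026 0.033 -0.107 -0.021 0.089 0.687 -1")

```text
time: 4.6
eef_pos: [0.5355, 0.0115, 0.209]
tcp_rot: [0.834, 0.303, 0.434, -0.158]
contact_force: [0.3, 0.2, 1.0]
opening: 0.002
finger_force: 0.0
```

```bash
python3 nxt.py -50,60,200,40,35 -40,65,165,38,28 -35,70,150,32,20
python3 - <<'E'
from plant import ctrl
import cv2
for n in("side","top"):
    cv2.imwrite(f"pics/{n}1.png",cv2.resize(ctrl.read_camera(n)["image"][90:290,160:400,::-1],None,fx=3,fy=3,interpolation=2))
E
```

```text
4.6 [0.3 0.2 1. ]
[ 0.     0.    -0.    -0.005 -0.006  0.001]
[-0.005  0.019  0.003 -0.125 -0.002  0.147]
[-0.02   0.042  0.01  -0.176 -0.017  0.221]
```

View pics/side1.png

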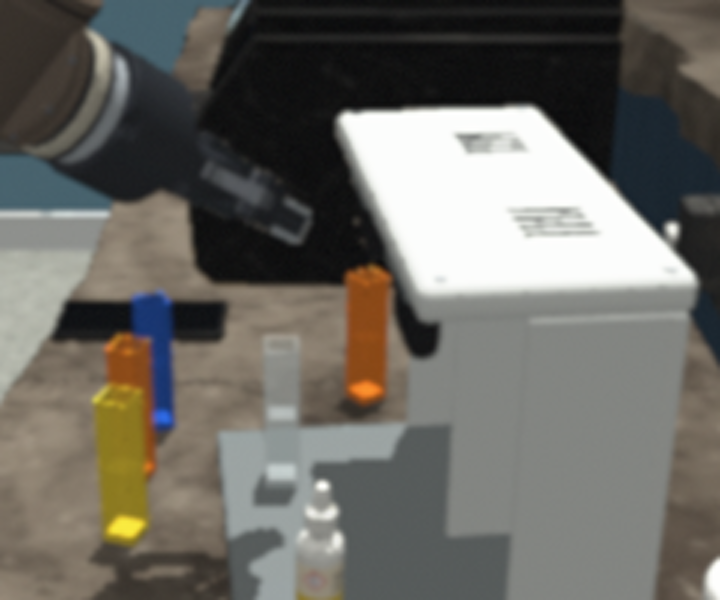

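The side view shows the closed fingertips at crop (298,228), above and ahead of the upright cuvette at (281,410) and clear of the lip. The right bar's lower edge is visible at about (418,357), which gives me a check on the stand pose.

Run:
```python
from h import *
P=[[0,y,z] for y in(-.092,-.07,-.048) for z in(.179,.216)]
print(((proj("side",w(STAND,P))-[160,90])*3).round(0))
for d in (-.009,.009):print(((proj("side",w(STAND,[[d,-.092,.188]]))-[160,90])*3).round(0))
```

```text
[[419. 363.]
 [422. 297.]
 [412. 345.]
 [414. 281.]
 [405. 327.]
 [407. 265.]]
[[403. 348.]]
[[437. 346.]]
```

Call:
send_rows(moves="-0.005 0.019 0.003 -0.125 0 0.147 -1; -0.02 0.042 0.01 -0.176 -0.017 0.221 -1; -0.02 0.042 0.01 -0.176 -0.017 0.221 -1; -0.02 0.042 0.01 -0.176 -0.017 0.221 -1")

```text
time: 5.2
eef_pos: [0.5458, 0.0246, 0.1552]
tcp_rot: [0.786, 0.227, 0.554, -0.157]
contact_force: [1.3, -0.7, 1.2]
opening: -0.005
finger_force: 0.0
```

```bash
python3 nxt.py -35,70,150,32,20 8,70,150,27,20 8,70,160,27,20 8,70,176,27,20
```

```text
5.2 [ 1.3 -0.7  1.2]
[ 0.    -0.001  0.001 -0.002  0.    -0.   ]
[-0.013 -0.001  0.005  0.063  0.086  0.183]
[-0.013 -0.001  0.005  0.11   0.086  0.166]
[-0.013 -0.001  0.005  0.186  0.086  0.139]
```

The predicted bar position agrees with the picture to within about 2 px, so I'm going in under the bar.

Call:
send_rows(moves="-0.007 0 0.003 0.03 0.043 0.09 -1; -0.013 0 0.005 0.063 0.086 0.183 -1; -0.013 0 0.005 0.063 0.086 0.183 -1; -0.013 0 0.005 0.063 0.086 0.183 -1")

```text
time: 5.7
eef_pos: [0.5869, 0.0306, 0.1542]
tcp_rot: [0.795, 0.191, 0.56, -0.134]
contact_force: [-0.6, 0.1, -0.3]
opening: 0.004
finger_force: 0.0
```

```bash
python3 nxt.py 8,70,155,27,20 8,70,160,27,20 8,70,165,27,20 8,70,170,27,20 8,70,175,27,20
python3 - <<'E'
from plant import ctrl
import cv2
cv2.imwrite(f"pics/side2.png",cv2.resize(ctrl.read_camera("side")["image"][90:290,160:400,::-1],None,fx=3,fy=3,interpolation=2))
E
```

```text
5.7 [-0.6  0.1 -0.3]
[ 0.    -0.001  0.     0.028  0.002 -0.006]
[ 0.    -0.001  0.     0.051  0.002 -0.014]
[ 0.    -0.001  0.     0.075  0.002 -0.023]
[ 0.    -0.001  0.     0.098  0.002 -0.031]
[ 0.    -0.001  0.     0.122  0.002 -0.04 ]
```

View pics/side2.png

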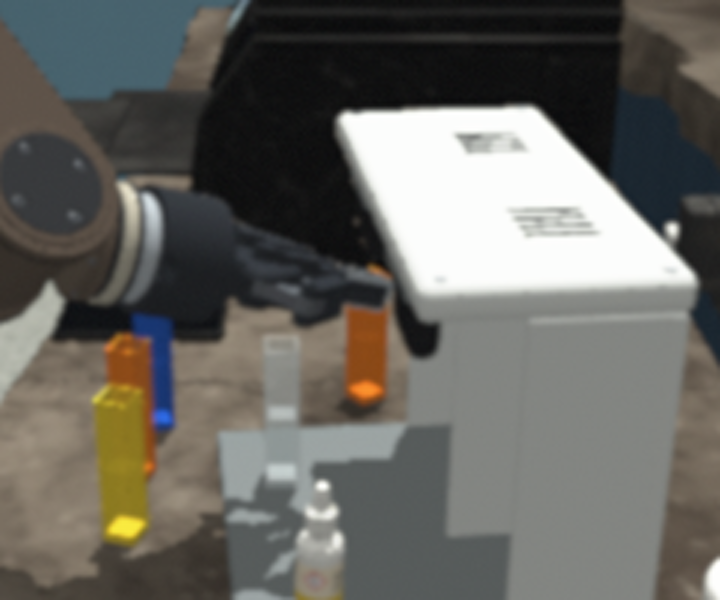

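The fingertip is at (385,292), under the lip at the left bay, and the cuvette at (281,410) is untouched. Pressing up in small steps now, watching the force.

Call:
send_rows(moves="0 0 0 0.028 0 -0.006 -1; 0 0 0 0.051 0 -0.014 -1; 0 0 0 0.051 0 -0.014 -1")

```text
time: 6.12
eef_pos: [0.5872, 0.031, 0.1638]
tcp_rot: [0.795, 0.19, 0.56, -0.134]
contact_force: [-0.2, -0.3, -0.2]
opening: 0.0
finger_force: 0.0
```

Call:
send_rows(moves="0 0 0 0.012 0 -0.004 -1; 0 0 0 0.024 0 -0.009 -1; 0 0 0 0.024 0 -0.009 -1")

```text
time: 6.5
eef_pos: [0.5868, 0.0312, 0.1682]
tcp_rot: [0.796, 0.19, 0.559, -0.134]
contact_force: [0.0, 0.5, 0.4]
opening: -0.0
finger_force: 0.0
```

Call:
send_rows(moves="0 0 0 0.012 0 -0.004 -1; 0 0 0 0.024 0 -0.009 -1; 0 0 0 0.024 0 -0.009 -1")

```text
time: 6.88
eef_pos: [0.5864, 0.0313, 0.1728]
tcp_rot: [0.796, 0.19, 0.559, -0.134]
contact_force: [-0.8, -0.4, -2.9]
opening: -0.001
finger_force: 1.5
```

Call:
send_rows(moves="0 0 0 0.01 0 -0.003 -1; 0 0 0 0.014 0 -0.005 -1; 0 0 0 0.014 0 -0.005 -1")

```text
time: 7.25
eef_pos: [0.5866, 0.0313, 0.176]
tcp_rot: [0.796, 0.19, 0.559, -0.134]
contact_force: [-2.4, -0.1, -2.9]
opening: -0.003
finger_force: 1.8
```

Call:
send_rows(moves="0 0 0 0.01 0 -0.004 -1; 0 0 0 0.019 0 -0.007 -1; 0 0 0 0.019 0 -0.007 -1")

```text
time: 7.62
eef_pos: [0.5862, 0.0313, 0.1791]
tcp_rot: [0.797, 0.19, 0.558, -0.134]
contact_force: [-1.5, 0.3, -6.7]
opening: -0.001
finger_force: 3.6
```

Call:
send_rows(moves="0 0 0 0.007 0 -0.003 -1; 0 0 0 0.014 0 -0.005 -1; 0 0 0 0.014 0 -0.005 -1")

```text
time: 8.0
eef_pos: [0.5852, 0.0313, 0.1799]
tcp_rot: [0.798, 0.189, 0.556, -0.134]
contact_force: [-0.5, -0.1, -19.7]
opening: -0.0
finger_force: 8.6
```

Call:
send_rows(moves="0 0 0 0.006 0 -0.002 -1; 0 0 0 0.01 0 -0.004 -1; 0 0 0 0.01 0 -0.004 -1")

```text
time: 8.38
eef_pos: [0.5841, 0.0315, 0.1805]
tcp_rot: [0.799, 0.189, 0.555, -0.134]
contact_force: [-4.5, -2.4, -24.9]
opening: 0.003
finger_force: 12.7
```

A hard stop at TCP z ≈ 0.180 with 25 N, after about 10 mm of travel under ~3 N drag: the bar is home. Backing off.

Call:
send_rows(moves="0 0 0 -0.05 0 0.018 -1; 0 0 0 -0.12 0 0.044 -1; 0 0 0 -0.12 0 0.044 -1; 0 0 0 -0.12 0 0.044 -1")

```text
time: 8.88
eef_pos: [0.59, 0.0304, 0.1655]
tcp_rot: [0.792, 0.19, 0.564, -0.133]
contact_force: [0.3, -0.0, -0.7]
opening: -0.002
finger_force: 0.0
```

```bash
python3 nxt.py -35,70,153,32,20 -40,65,165,38,28 -50,60,200,40,35 -60,40,250,40,55
```

```text
8.875 [ 0.3 -0.  -0.7]
[ 0.014 -0.002 -0.004 -0.106 -0.074 -0.187]
[ 0.029 -0.024 -0.012 -0.05  -0.053 -0.235]
[ 0.033 -0.044 -0.016  0.106 -0.044 -0.343]
[ 0.03  -0.099 -0.022  0.337  0.029 -0.492]
```

Call:
send_rows(moves="0.007 0 -0.002 -0.055 -0.037 -0.09 -1; 0.014 -0.002 -0.004 -0.106 -0.074 -0.187 -1; 0.014 -0.002 -0.004 -0.106 -0.074 -0.187 -1; 0.029 -0.024 -0.012 -0.05 -0.053 -0.235 -1; 0.033 -0.044 -0.016 0.106 -0.044 -0.343 -1; 0.033 -0.044 -0.016 0.106 -0.044 -0.343 -1; 0.03 -0.099 -0.022 0.337 0.029 -0.492 -1; 0.03 -0.099 -0.022 0.337 0.029 -0.492 -1; 0.03 -0.099 -0.022 0.337 0.029 -0.492 -1; 0.03 -0.099 -0.022 0.337 0.029 -0.492 -1")

```text
time: 10.12
eef_pos: [0.5265, -0.0043, 0.2547]
tcp_rot: [0.897, 0.326, 0.278, -0.107]
contact_force: [-0.1, -0.8, -1.2]
opening: -0.001
finger_force: 0.0
```

Run:
```python
from plant import ctrl
import cv2
cv2.imwrite(f"pics/side3.png",cv2.resize(ctrl.read_camera("side")["image"][90:290,160:400,::-1],None,fx=3,fy=3,interpolation=2))
```

```text
(no output)
```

View pics/side3.png

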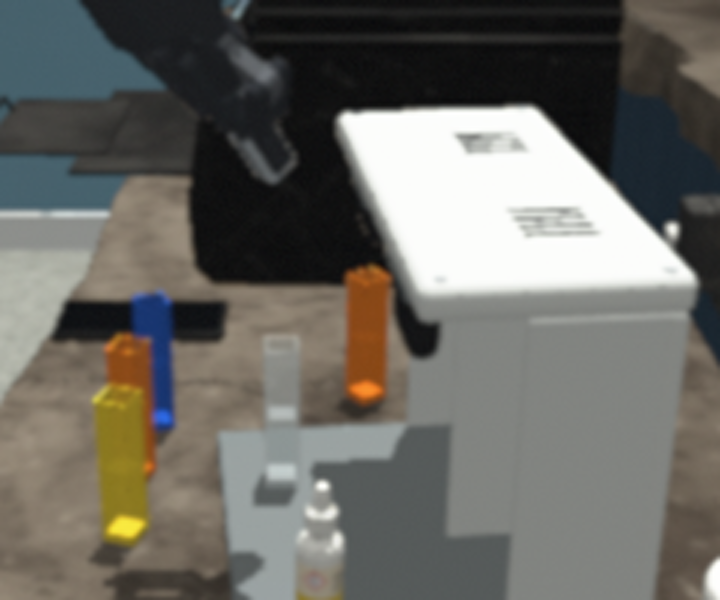

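The gripper is clear, and the cuvette and bottle have not moved. The right bar is unchanged at (418,357). One quick numeric check of the left bar by differencing the before and after pictures.

Run:
```python
import cv2,numpy as np
from h import *
print(((proj("side",w(STAND,[[0,y,z] for y in(.048,.092) for z in(.179,.189,.216)]))-[160,90])*3).round(0))
a=cv2.imread("pics/side1.png").astype(int);b=cv2.imread("pics/side3.png").astype(int)
d=np.abs(a-b).max(2);sub=d[180:,330:];ys,xs=np.where(sub>6);print(len(ys),(xs.min()+330,xs.max()+330,ys.min()+180,ys.max()+180) if len(ys) else 0)
cv2.imwrite("pics/cmp.png",cv2.resize(np.clip(np.hstack([a[170:290,320:420],b[170:290,320:420]])*3,0,255).astype(np.uint8),None,fx=4,fy=4,interpolation=2))
```

```text
[[379. 262.]
 [379. 247.]
 [380. 205.]
 [368. 236.]
 [369. 221.]
 [369. 181.]]
577 (np.int64(350), np.int64(389), np.int64(212), np.int64(261))
```

View pics/cmp.png

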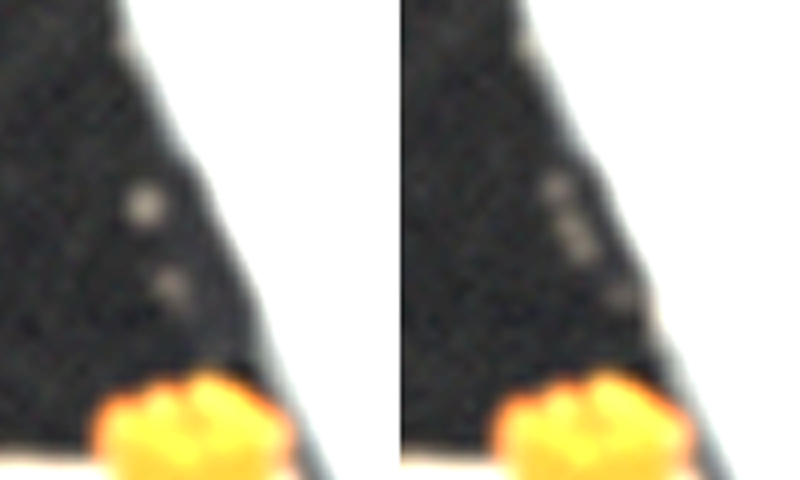

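The left bar's lower edge rose about 14 crop px against 15 predicted for 10 mm, so it is fully up. Handing in.

```bash
python3 -c "
from plant import ctrl
print(ctrl.sign_off())"
```

```text
the job is handed in; nothing more can be done
None
```

The left bay's switch, the one over the clear cuvette, was pressed fully up and stayed up; the cuvette, the bottle and the right switch look unmoved in the pictures, and the job was handed in at about 10 s.

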